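# Clip the long extension rod into its bench holder

### The arm

A 6-joint arm with a two-finger parallel gripper is mounted at the origin on a cart in front of the work surface, level with it; the furniture and walls round the work are solid. World frame = base frame: x ahead of the robot, y to its left, z up, the work surface at z = 0. Lengths are in mm, angles in rad, forces in N, time in s.
With the tool pointing down it reaches from about 400 to 925 mm from the base axis. Payload 12.5 kg.
Tool frame: the origin (TCP) lies on the centre line of the jaws, within the pads' length; the fingertips stand 11 mm ahead of it and the grasp point (between the pads) lies 8 mm behind it (r.nose_length is the z of the fingertips in the tool frame, in mm); z points along the fingers, y is the direction in which the jaws open and shut (so a half turn about z gives the same grasp; the last joint's range is limited). The gripper opens to 95 mm and grips with 3 to 60 N. Pads are 20 mm wide; open, the fingers measure 119 mm over their backs; the gripper's body (75 mm by 180 mm) begins 59 mm behind the grasp point.
Start: joints at [-1.449, 0.491, 1.559, -0, 1.092, -0.106], TCP at [141.169, -608.865, 225.661] pointing down, gripper open.
Joint ranges: [-3.1, 3.1], [-0.84, 2.19], [0.05, 2.79], [-1.13, 4.28], [0.06, 2.93], [-2.69, 2.69]. Speed limits (rad/s): [2.22, 2.22, 2.79, 3.14, 3.14, 3.14].

### API

Orientations are given as a unit quaternion [x, y, z, w].
In Python, from rig import r gives the robot as it stands.
- The arm moves only by the tool carry_out, never from a script. Its argument "deltas" is a list of rows, each a list of 7 numbers: the finger opening in mm, from 0 to 95.1, then the shift along the world's x, y, z in units of 25 mm (1.0 is 25 mm), then the turn, a rotation vector about the world's x, y, z in units of 8 degrees (1.0 is 8 degrees). In form: [[jaw, dx, dy, dz, ax, ay, az], ...]. A call has 1 to 20 rows; each row shifts and turns the pose as measured when the row begins; what a row does not reach is not made up. A row lasts 1/10 s, in which the tool goes at most 50 mm and 8.59 degrees, less where a joint would pass 70% of its speed; a pose out of reach is approached as far as the arm can. A call is refused whole if a number of a shift passes 1 or a number of a turn 1, either way. A call with a gripper value outside its range is refused whole. The fingers move at their own pace and stop on an object; the grip force is fixed at half the most. Time passes only in rows, so rows that do not move let the fingers close. It gives the time, the measured TCP pose, the force and the opening at its end, in the units of the state.
- r.observe(): the state, without advancing time (a new reading comes with each control period).
- r.grab_frame(name): name is "side" or "top"; returns the picture (480x640x3 uint8, red, green, blue); there is no depth.
- r.camera_info(name): a dict with "intrinsics" (3x3 intrinsics, pixels), "k1" (the pictures are not rectified: a ray, as slopes to the right and down, at radius r is drawn at 1 + k1 r^2 times it, then the intrinsics apply), "world_to_cam" (4x4, takes a point from world to camera coordinates). Camera axes: x right, y up, looking along -z (the intrinsics and any distortion apply to the point x, -y, -z); pixel columns grow to the right and rows downward; lengths in mm; the calibration is good to about 2 mm. A picture is of the moment at which its call begins. camera_info takes no time and is no camera call.
- r.job_done(): hands the job in, once; it reports no verdict.
The state is a dict: "time_s": time; "joints": joint angles; "qvel": joint speeds; "joint_efforts": joint torques, N m; "position": TCP position; "tool_rot": TCP orientation; "contact_force": force on the tool from outside, world axes, zero at the start; "moment": the same for the moment, N m; "opening": finger opening in mm.
Only numpy, scipy, OpenCV 4.12 (cv2) and the standard library are available. Lean on these libraries where they do the work, as an engineer would, in place of code of your own. Each camera call takes 0.05 s, during which the arm holds its last target. There are 200 camera calls.

### The job

Put the long one of the two loose steel extension rods away in the clip holder on the bench: lay it level across both forks, roughly centred end to end, and press it down past the sprung jaw until it sits on the fork bottoms with the jaw snapped shut over it. Leave the short rod and the roll of tape where they are, and let go of the rod.

Things in the scene. Friction and masses are not known exactly. Their poses are not given: they have to be found in the camera images.
- long_rod: The long loose rod: plain steel, 12 mm in diameter, 190 mm long over all, about 0.17 kg, with a hexagonal nut (18 mm across flats, 18 mm long) at each end and a thin dark collar beside each nut; bare shaft from -73 to +73 mm. Origin: middle of the rod, on its axis; own y axis along the rod (both ends alike). Lying on the bench on its nuts, its axis is 9 mm above the surface.
- clip: Clip holder, screwed down: grey base plate 70 x 104 mm, 8 mm thick; two equal upright forks, 9 mm thick, at its own y = -36 and +36 mm, 63 mm free between them (nothing there above 22 mm height). Origin: centre of the base on the bench, z up; the clipped rod must lie along its y axis, either way round. Each fork: fixed grey cheek on the -x side (flares outward from 57 to 76 mm height), white jaw arm on +x.
- clip_seat (a point): Centre of the seat midway between the forks, 45 mm above the bench, at the clip's x = y = 0: here the middle of the seated rod's axis belongs. Each seat is 19 mm wide (up to 4 mm play either side of the rod) with its floor 39 mm above the bench. Axes as the clip's.
- jaw (a joint): Hinge of the white sprung jaw, rad: 0 = closed, grows to 0.6 as it is pushed to the clip's +x; a spring shuts it. Its two arms (one a fork) share a pivot bar. Rounded nose over the seat reaches x = -2.5 mm at 55 to 59 mm height; a smooth guide slants up from it to x = +20 mm, 86 mm. A rod coming down at x = 0 meets the guide with its axis near 70 mm, needs 10 to 14 N, is past the nose below about 52 mm.
- short_rod: A bystander: the same kind of rod, 12 mm in diameter with the same nuts, but only 120 mm long. Origin in its middle on the axis, y along it. To be left alone. The two rods lie roughly side by side, either may be on either side.
- tape_1: A bystander: roll of beige tape lying flat, about 97 mm across and 25 mm high. Origin at the middle of its underside. To be left alone.
Not all that is in view belongs to the job. Leave any turquoise look-alike of the clip alone.

How it is judged (in metres and radians):
At the end, for the whole second after the job is handed in: The long rod lies at rest in both forks: its middle within 22 mm of the clip's centre along the rod and within 8 mm across it, its axis 41 to 49 mm above the bench, in line with the clip's y axis to 10 degrees, the jaw closed over it (below 0.06 rad) (z of long_rod in the frame of clip between 0.041 and 0.049 m and x of long_rod in the frame of clip between -0.008 and 0.008 m and y of long_rod in the frame of clip between -0.022 and 0.022 m and angle between the y axis of long_rod and the y axis of clip, either way round below 0.17 rad and value of joint jaw below 0.06 rad and linear speed of long_rod below 0.02 m/s); the robot touches nothing.
It fails at once if the short rod is moved more than 30 mm (distance of short_rod from where it was at the start of the episode above 0.03 m).
It fails at once if the roll of tape is moved more than 30 mm (distance of tape_1 from where it was at the start of the episode above 0.03 m).
It also fails if it takes over 35 s, if anything falls off the work surface, if the arm or the gripper's body presses on something with over 40 N, if the wrist force passes 120 N, or if a joint passes its speed limit or range.

## Working session

There is one attempt and no reset: what is moved stays moved. The work goes in short steps, Python scripts to look and compute and a tool call to move; the robot and the scene stay as the last step left them, time stands still between calls to the robot, and variables do not carry over. Pictures are saved under pics/ and viewed, about 8 in all and at most 12, crops included, and the job is handed in when it is done.

Besides the shell and the picture viewer there is one more tool, called after "Request:" by a JSON object that holds its "name" and its "arguments". carry_out: Moves the arm, as the interface text tells. Its arguments: {"type":"object","properties":{"deltas":{"type":"array"}},"required":["deltas"]}

```bash
mkdir -p pics
cat > h.py <<'E'
import numpy as np, cv2
from rig import r
def save(cam,name):
    im=r.grab_frame(cam); cv2.imwrite(f'pics/{name}.png',cv2.cvtColor(im,cv2.COLOR_RGB2BGR)); return im
def ray(cam,u,v):
    c=r.camera_info(cam);K=np.array(c['intrinsics']);T=np.array(c['world_to_cam'])
    d=np.array([(u-K[0,2])/K[0,0],(v-K[1,2])/K[1,1]]);s=d.copy()
    for _ in range(30): s=d/(1+c['k1']*(s@s))
    R=T[:3,:3]; return -R.T@T[:3,3], R.T@np.array([s[0],-s[1],-1.])
def on_plane(cam,u,v,z):
    o,d=ray(cam,u,v); return o+d*(z-o[2])/d[2]
def proj(cam,p):
    c=r.camera_info(cam);K=np.array(c['intrinsics']);T=np.array(c['world_to_cam'])
    q=T[:3,:3]@np.array(p,float)+T[:3,3]; s=np.array([q[0],-q[1]])/-q[2]
    s=s*(1+c['k1']*(s@s)); return np.array([K[0,0]*s[0]+K[0,2],K[1,1]*s[1]+K[1,2]])
E
python3 - <<'E'
from h import *
save('top','top0');save('side','side0')
for c in('top','side'): print(ray(c,320,240))
E
```

```text
(array([ 423.36902462,  103.9669092 , 1048.19457712]), array([ 0.07950303, -0.00651757, -0.99691531]))
(array([486.76460039, 809.8730682 , 598.68842322]), array([ 0.03073301, -0.79620645, -0.6045792 ]))
```

View pics/top0.png

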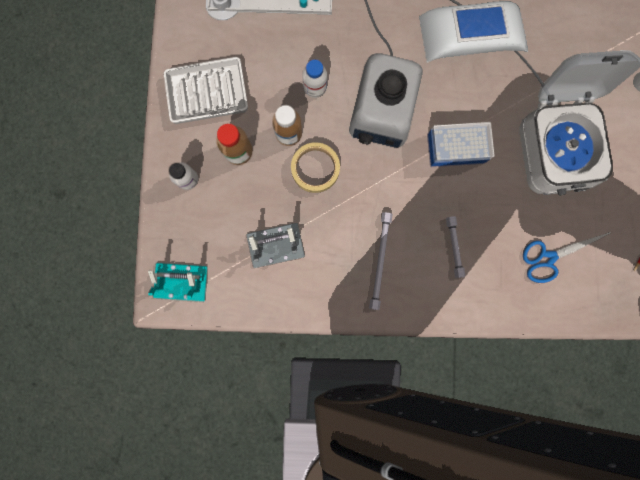

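View pics/side0.png

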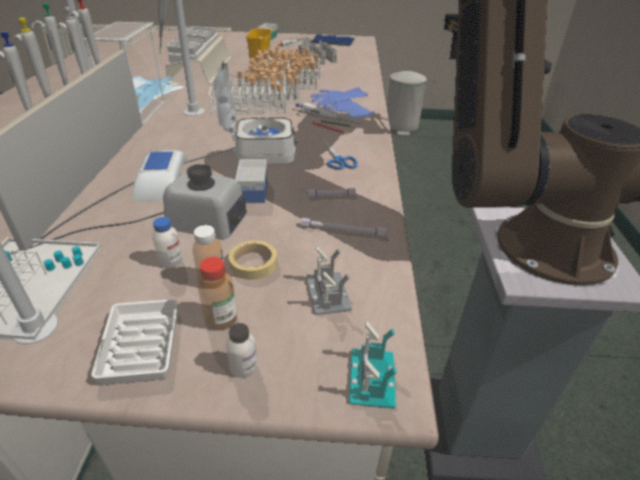

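The top view shows the long rod from about (386,213) to (375,306), the short rod at (455,247), the tape at (316,167) and the grey clip at (275,245). The turquoise decoy is at (180,282). In the side view the clip is at (328,285) and the long rod at (343,229). I'll zoom in on both.

Run:
```python
from h import *
a=cv2.imread('pics/top0.png');b=cv2.imread('pics/side0.png')
A=cv2.resize(a[200:315,235:395],(800,575),interpolation=cv2.INTER_CUBIC)
cv2.imwrite('pics/topcrop.png',A)
B=cv2.resize(b[205:325,290:400],(550,600),interpolation=cv2.INTER_CUBIC)
cv2.imwrite('pics/sidecrop.png',B)
```

```text
(no output)
```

View pics/topcrop.png

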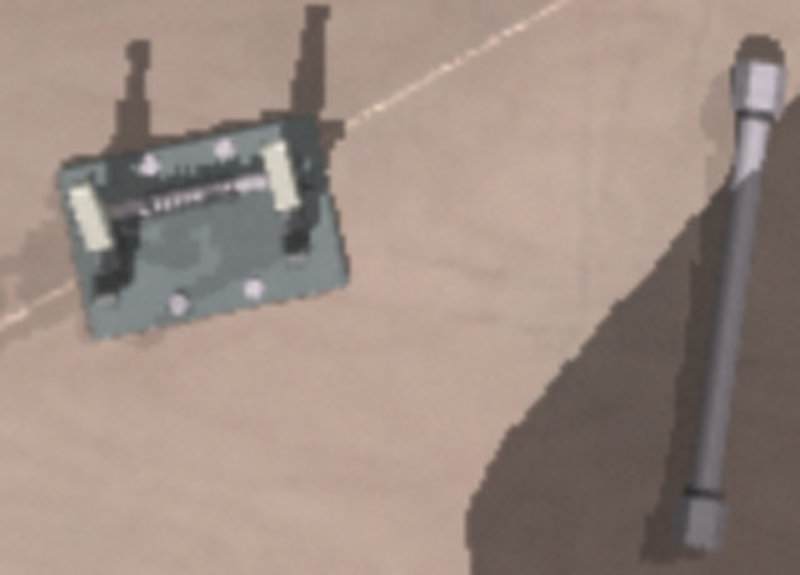

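View pics/sidecrop.png

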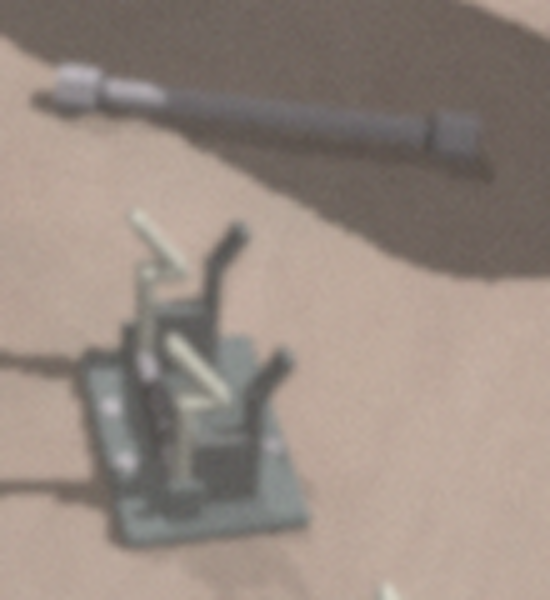

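```bash
cat >> h.py <<'E'
def crop(u,v): return (u+.5)/5-.5+235,(v+.5)/5-.5+200
E
python3 - <<'E'
from h import *
P=lambda u,v,z: on_plane('top',*crop(u,v),z)
S=[P(*p,8) for p in[(150,164),(224,149),(179,304),(254,289)]]
C=[P(*p,8) for p in[(62,165),(95,338),(348,283),(316,120)]]
print('clip',np.mean(S,0),np.mean(C,0))
for v in (S[0]-S[1],S[2]-S[3],C[0]-C[3],C[1]-C[2]): print(np.linalg.norm(v),np.degrees(np.arctan2(v[1],v[0])))
for v in (S[0]-S[2],S[1]-S[3],C[0]-C[1],C[3]-C[2]): print('x',np.linalg.norm(v),np.degrees(np.arctan2(v[1],v[0])))
a,b=P(757,115,14),P(703,493,14);print('rod collar',(a+b)/2,np.linalg.norm(a-b),np.degrees(np.arctan2(*(a-b)[1::-1])))
a,b=P(759,62,9),P(703,550,9);print('rod ends',(a+b)/2,np.linalg.norm(a-b))
# side view checks
q=lambda u,v,z: on_plane('side',(u+.5)/5-.5+290,(v+.5)/5-.5+205,z)
a,b=q(100,88,13),q(430,132,13);print('side rod',a,b,(a+b)/2)
print('side clip',np.mean([q(85,350,8),q(125,545,8),q(308,520,8),q(250,342,8)],0))
s=r.observe();print(s['position'],s['tool_rot'],s['opening'],s['contact_force'])
from scipy.spatial.transform import Rotation as R
print(R.from_quat(s['tool_rot']).as_matrix().round(3))
E
```

```text
clip [494.07498332 185.2593195    8.        ] [494.14347207 183.89180386   8.        ]
29.689142341368647 103.24910642307984
29.931432278286863 103.07063634342153
101.51478432750754 101.83045847745393
101.28740478692907 104.023541162068
x 56.30219506767211 13.85837256419963
x 56.398513141289556 14.103349345588345
x 69.34239621316675 13.12567918761658
x 65.46093718370442 12.938478018185252
rod collar [469.92867222 -22.21988775  14.        ] 149.21201858419863 -7.007373839598321
rod ends [469.66372262 -23.29516593   9.        ] 192.8759795871825
side rod [543.93448539 -25.82542542  13.        ] [395.60543006  -5.94333249  13.        ] [469.76995772 -15.88437896  13.        ]
side clip [492.52166424 191.38319573   8.        ]
[ 141.12754712 -608.62901911  225.1302476 ] [ 9.93520295e-01  1.13653731e-01 -5.07302305e-06 -5.03088568e-04] 95.19733317149193 [-0.44018802 -0.27067379  0.54965131]
[[ 0.974  0.226 -0.   ]
 [ 0.226 -0.974  0.001]
 [ 0.    -0.001 -1.   ]]
```

Request:
{"name": "carry_out", "arguments": {"deltas": [[60,0.56,1,0,0,0,1],[60,0.56,1,0,0,0,1],[60,0.56,1,0,0,0,1],[60,0.56,1,0,0,0,1],[60,0.56,1,0,0,0,1],[60,0.56,1,0,0,0,1],[60,0.56,1,0,0,0,1],[60,0.56,1,0,0,0,1],[60,0.56,1,0,0,0,1],[60,0.56,1,0,0,0,1],[60,0.56,1,0,0,0,1],[60,0.56,1,0,0,0,1],[60,0.56,1,0,0,0,1],[60,0.56,1,0,0,0,1],[60,0.56,1,0,0,0,1],[60,0.56,1,0,0,0,1],[60,0.56,1,0,0,0,1],[60,0.56,1,0,0,0,1],[60,0.56,1,0,0,0,1],[60,0.56,1,0,0,0,1]]}}

```text
time_s: 2.1
position: [426.2, -88.0, 220.7]
tool_rot: [0.006, 1.0, -0.002, -0.003]
contact_force: [0.6, -0.2, 0.4]
opening: 60.0
```

Request:
{"name": "carry_out", "arguments": {"deltas": [[60,0.35,0.53,-0.8,0,0,-0.2],[60,0.35,0.53,-0.8,0,0,-0.2],[60,0.35,0.53,-0.8,0,0,-0.2],[60,0.35,0.53,-0.8,0,0,-0.2],[60,0.35,0.53,-0.8,0,0,0],[60,0,0,0,0,0,0],[60,0,0,0,0,0,0]]}}

```text
time_s: 2.8
position: [472.1, -15.9, 117.1]
tool_rot: [0.059, 0.998, -0.003, -0.003]
contact_force: [-0.1, 0.1, 0.6]
opening: 60.0
```

```bash
cat >> h.py <<'E'
from scipy.spatial.transform import Rotation as R
def to(p,yaw):
    """deltas (units) to TCP p, pointing down with tool x at yaw deg"""
    s=r.observe();M=R.from_quat(s['tool_rot'])
    c,n=np.cos(np.radians(yaw)),np.sin(np.radians(yaw))
    G=R.from_matrix(np.array([[c,n,0],[n,-c,0],[0,0,-1]]))
    print('pos',np.round(s['position'],1),'open',round(s['opening'],1),'F',np.round(s['contact_force'],1),'t',s['time_s'])
    print('d',np.round((np.array(p)-s['position'])/25,2),'turn',np.round(np.degrees((G*M.inv()).as_rotvec())/8,2))
E
python3 - <<'E'
from h import *
im=save('side','side1');save('top','top1')
s=r.observe()
to([469.8,-22.5,13],173)
Z=R.from_quat(s['tool_rot']).as_matrix()[:,2];tip=np.array(s['position'])+11*Z
print(proj('side',tip),proj('top',tip))
a=cv2.imread('pics/side1.png')[140:290,250:450];b=cv2.imread('pics/top1.png')[190:340,300:500]
cv2.imwrite('pics/pair1.png',np.vstack([cv2.resize(x,None,fx=2,fy=2,interpolation=cv2.INTER_CUBIC) for x in(a,b)]))
E
```

```text
pos [472.3 -16.3 117.7] open 60.2 F [-0.3 -0.2  0. ] t 2.9
d [-0.1  -0.25 -4.19] turn [ 0.04 -0.03 -0.02]
[343.62164106 190.28418954] [383.8060744  256.64186639]
```

View pics/pair1.png

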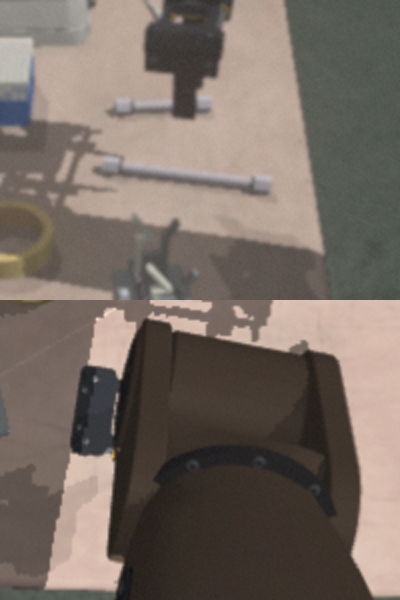

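The side view shows the near fingertip at about (342,198) above the long rod, in line with the projected tool at column 344. The rods are undisturbed. Going down.

Request:
{"name": "carry_out", "arguments": {"deltas": [[60,-0.1,-0.25,-0.8,0.04,-0.03,0],[60,0,0,-0.8,0,0,0],[60,0,0,-0.8,0,0,0],[60,0,0,-0.8,0,0,0],[60,0,0,-0.5,0,0,0],[60,0,0,-0.2,0,0,0],[60,0,0,0,0,0,0]]}}

```text
time_s: 3.6
position: [471.7, -27.5, 24.3]
tool_rot: [0.062, 0.998, -0.001, 0.006]
contact_force: [1.0, -0.3, -0.0]
opening: 60.3
```

```bash
python3 -c "
from h import *
to([469.8,-22.5,13],173)"
```

```text
pos [471.7 -27.5  24.3] open 60.3 F [ 1.  -0.3 -0. ] t 3.6
d [-0.08  0.2  -0.45] turn [0.02 0.09 0.01]
```

Request:
{"name": "carry_out", "arguments": {"deltas": [[60,-0.06,0.15,-0.3,0,0.08,0],[60,0,0,-0.12,0,0,0],[60,0,0,0,0,0,0]]}}

```text
time_s: 3.9
position: [470.9, -24.1, 15.0]
tool_rot: [0.062, 0.998, -0.001, 0.002]
contact_force: [-0.1, 0.4, 0.5]
opening: 60.1
```

```bash
python3 -c "
from h import *
to([469.8,-22.5,13],173)"
```

```text
pos [470.9 -24.1  15. ] open 60.1 F [-0.1  0.4  0.5] t 3.9
d [-0.05  0.06 -0.08] turn [0.02 0.03 0.01]
```

Request:
{"name": "carry_out", "arguments": {"deltas": [[50,0,0.04,-0.08,0,0,0],[30,0,0,0,0,0,0],[15,0,0,0,0,0,0],[5,0,0,0,0,0,0],[5,0,0,0,0,0,0],[5,0,0,0,0,0,0],[5,0,0,0,0,0,0],[5,0,0,0,0,0,0]]}}

```text
time_s: 4.7
position: [471.3, -22.8, 13.6]
tool_rot: [0.062, 0.998, -0.001, 0.003]
contact_force: [0.4, 0.1, -0.7]
opening: 11.6
```

Request:
{"name": "carry_out", "arguments": {"deltas": [[5,0,0,0.5,0,0,0],[5,0,0,0.9,0,0,0],[5,0,0,0.9,0,0,0],[5,0,0,0.9,0,0,0],[5,0,0,0.9,0,0,0],[5,0,0,0.9,0,0,0],[5,0.09,0.8,0.3,0,0,-0.85],[5,0.09,0.8,0,0,0,-0.85],[5,0.09,0.8,0,0,0,-0.85],[5,0.09,0.8,0,0,0,-0.85],[5,0.09,0.8,0,0,0,-0.85],[5,0.09,0.8,0,0,0,-0.85],[5,0.09,0.8,0,0,0,-0.85],[5,0.09,0.8,0,0,0,-0.85],[5,0.09,0.8,0,0,0,-0.85],[5,0.09,0.8,0,0,0,-0.85],[5,0,0,0,0,0,0],[5,0,0,0,0,0,0]]}}

```text
time_s: 6.5
position: [489.4, 184.1, 148.6]
tool_rot: [0.628, 0.778, -0.002, -0.002]
contact_force: [0.1, 0.0, -3.1]
opening: 11.3
```

Run:
```python
from h import *
to([494.1,184.5,130],103.2)
save('side','side2');save('top','top2')
print(proj('side',[494.1,184.5,45]),proj('top',[494.1,184.5,45]))
a=cv2.imread('pics/side2.png')[150:330,250:450];b=cv2.imread('pics/top2.png')[190:310,210:410]
cv2.imwrite('pics/pair2.png',np.vstack([cv2.resize(x,None,fx=2,fy=2,interpolation=cv2.INTER_CUBIC) for x in(a,b)]))
```

```text
pos [489.4 184.1 148.6] open 11.3 F [ 0.1  0.  -3.1] t 6.5
d [ 0.19  0.01 -0.74] turn [ 0.01 -0.04  0.13]
[327.92946724 274.44565241] [273.86445888 243.49495729]
```

View pics/pair2.png

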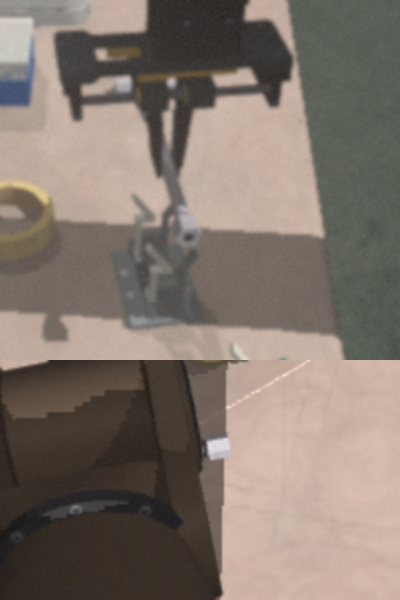

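The rod hangs in the gripper over the clip. Its near nut is at about (344,268) in the side view, and its far nut at about (318,233) in the top view. I'll compare these with a level rod.

Run:
```python
from h import *
s=r.observe();c=np.array(s['position'])-[0,0,4]
x=R.from_quat(s['tool_rot']).as_matrix()[:,0];print(x,np.degrees(np.arctan2(x[1],x[0])))
for k in(95,86): print('near',proj('side',c+k*x),'far',proj('top',c-k*x))
for dz in(-10,10): print(dz,proj('side',c+95*x+[0,0,dz]),proj('top',c-86*x+[0,0,dz]))
g=cv2.imread('pics/side2.png',0);print(g[258:282:2,330:358:2])
```

```text
[-2.08977941e-01  9.77920335e-01  1.94418866e-04] 102.06246392438618
near [343.38352923 266.55668753] far [324.50255735 231.96418924]
near [342.28367328 262.84044289] far [319.3200907  232.90487228]
-10 [343.00778951 271.41471297] [319.27604296 233.44103168]
10 [343.76575137 261.61176014] [319.36511576 232.3568172 ]
[[150  92 105 139 113 160 175 178 179 183 186 184 182 182]
 [150  92 125 138 105 152 176 178 177 181 181 183 183 184]
 [132  86 119 114 100 135 174 174 174 175 180 180 180 184]
 [ 92  83  98 103  98 117 152 152 153 152 143 135 145 165]
 [ 88  84 100 107 103 122 123 114 119 126 131 111 114 114]
 [ 83  84 101 109 120 128  91  68  92 124 119 112 110 111]
 [ 85  83 103 109 120 130 108  98 119 125 113 111 112 109]
 [ 82  84  99 100 102 116 128 126 128 118 110 108 111 110]
 [ 82  86  94  97  98 100 110 106 100 105 110 111 111 108]
 [ 90  87  92  98  97  94 105  88  82  92 106 107 111 111]
 [107  88  91  96  97  94  92  82  84  90 105 107 109 112]
 [116 107  90  93  99  94  84  84  88 105 109 108 111 110]]
```

Request:
{"name": "carry_out", "arguments": {"deltas": [[5,0.1,0,-0.6,0,0,0.07],[5,0.09,0,-0.6,0,-0.03,0.07],[5,0,0,-0.6,0,0,0],[5,0,0,-0.3,0,0,0],[5,0,0,0,0,0,0]]}}

```text
time_s: 7.1
position: [494.7, 180.0, 95.3]
tool_rot: [0.62, 0.785, -0.001, 0.0]
contact_force: [0.8, -0.9, -1.4]
opening: 11.0
```

Run:
```python
from h import *
to([494.1,184.5,95],103.2)
save('side','side3')
a=cv2.imread('pics/side3.png')[215:325,280:400]
cv2.imwrite('pics/c3.png',cv2.resize(a,None,fx=5,fy=5,interpolation=cv2.INTER_CUBIC))
```

```text
pos [494.7 180.   95.3] open 11.0 F [ 0.8 -0.9 -1.4] t 7.1
d [-0.03  0.18 -0.01] turn [ 0.01 -0.   -0.03]
```

View pics/c3.png

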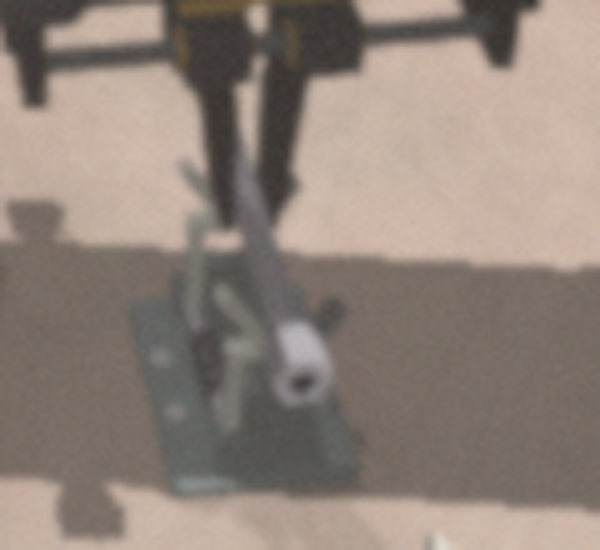

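The near guide tip is at about (324,273), the nose at (332,284), the cheek tip at (346,276) and the rod end at (340,291). The rod hangs between guide and cheek. One numeric check of the clip pose from the guide tip and nose.

Run:
```python
from h import *
C=np.array([494.1,184.5,0]);t=np.radians(13.2)
L=lambda x,y,z: C+[x*np.cos(t)-y*np.sin(t),x*np.sin(t)+y*np.cos(t),z]
f=lambda u,v:((u+.5)/5-.5+280,(v+.5)/5-.5+215)
for n,p,o in[('guide near',L(20,36,86),(220,288)),('guide far',L(20,-36,86),(186,163)),('nose near',L(-2.5,36,57),(262,345)),('rod end',None,(302,380))]:
    if p is None:
        s=r.observe();x=R.from_quat(s['tool_rot']).as_matrix()[:,0];p=np.array(s['position'])-[0,0,4.5]+95*x
    a=proj('side',p);w=on_plane('side',*f(*o),p[2]);print(n,a.round(1),np.round(f(*o),1),'obs-pred mm',(w-p).round(1))
```

```text
guide near [321.3 271.5] [323.6 272.2] obs-pred mm [-4.1  1.5  0. ]
guide far [314.5 246. ] [316.8 247.2] obs-pred mm [-4.4  3.1  0. ]
nose near [333.3 282.6] [332.  283.6] obs-pred mm [2.2 2.8 0. ]
rod end [339.6 289.7] [340.  290.6] obs-pred mm [-0.7  2.   0. ]
```

Request:
{"name": "carry_out", "arguments": {"deltas": [[5,-0.04,0.15,-0.2,0,0,0],[5,0,0,-0.3,0,0,0],[5,0,0,-0.3,0,0,0],[5,0,0,0,0,0,0]]}}

```text
time_s: 7.55
position: [493.4, 183.8, 75.9]
tool_rot: [0.619, 0.785, -0.0, 0.001]
contact_force: [-3.7, -0.6, -1.5]
opening: 11.2
```

```bash
python3 -c "
from h import *
to([493.7,184.5,49.5],103.2)"
```

```text
pos [493.4 183.8  75.9] open 11.2 F [-3.7 -0.6 -1.5] t 7.55
d [ 0.01  0.03 -1.05] turn [ 0.01  0.   -0.03]
```

Request:
{"name": "carry_out", "arguments": {"deltas": [[5,0.03,0,-0.3,0,0,0],[5,0.03,0,-0.3,0,0,0],[5,0,0,-0.3,0,0,0],[5,0,0,-0.2,0,0,0],[5,0,0,0,0,0,0]]}}

```text
time_s: 8.05
position: [491.5, 183.4, 48.2]
tool_rot: [0.619, 0.786, -0.003, -0.002]
contact_force: [0.2, -1.6, -2.3]
opening: 11.1
```

```bash
python3 -c "
from h import *
to([493.7,184.5,49.5],103.2)"
```

```text
pos [491.5 183.4  48.2] open 11.1 F [ 0.2 -1.6 -2.3] t 8.05
d [0.09 0.04 0.05] turn [ 0.02 -0.05 -0.04]
```

Run:
```python
from h import *
save('side','side4')
a=cv2.imread('pics/side4.png')[215:325,280:400]
cv2.imwrite('pics/c4.png',cv2.resize(a,None,fx=5,fy=5,interpolation=cv2.INTER_CUBIC))
C=np.array([494.1,184.5,0]);t=np.radians(13.2)
for z in(45,50,58): print(z,((proj('side',C+[-95*np.sin(t),95*np.cos(t),z])-[280,215])*5).round())
```

```text
45 [292. 483.]
50 [292. 472.]
58 [294. 455.]
```

View pics/c4.png

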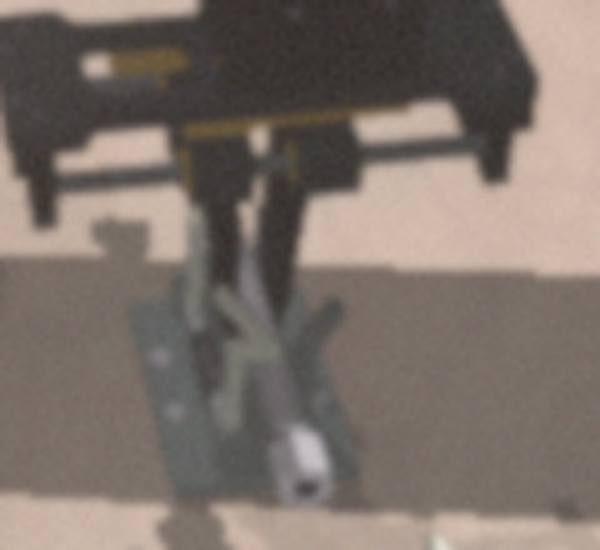

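The rod end is at about (341,312), which matches an axis height of about 45 mm. The jaw guide is back in its closed place over the rod. I'll centre it slightly, then release and lift.

Request:
{"name": "carry_out", "arguments": {"deltas": [[5,0.09,0,0,0,0,0],[5,0,0,0,0,0,0],[30,0,0,0,0,0,0],[30,0,0,0,0,0,0],[30,0,0,0,0,0,0],[30,0,0,0.3,0,0,0],[30,0,0,0.6,0,0,0],[30,0,0,0.9,0,0,0],[30,0,0,0.9,0,0,0],[30,0,0,0.9,0,0,0],[30,0,0,0.9,0,0,0],[30,0,0,0.9,0,0,0],[30,0,-0.9,0.6,0,0,0],[30,0,-0.9,0,0,0,0],[30,0,-0.9,0,0,0,0],[30,0,-0.9,0,0,0,0],[30,0,-0.9,0,0,0,0],[30,0,-0.9,0,0,0,0],[30,0,-0.9,0,0,0,0],[30,0,0,0,0,0,0]]}}

```text
time_s: 10.1
position: [494.0, 21.2, 216.0]
tool_rot: [0.618, 0.786, 0.002, 0.003]
contact_force: [-0.1, 0.7, -0.0]
opening: 30.0
```

Run:
```python
from h import *
save('side','side5');save('top','top5')
to([0,0,0],103.2)
a=cv2.imread('pics/side5.png')[215:325,280:400];b=cv2.imread('pics/top5.png')[190:300,220:340]
cv2.imwrite('pics/c5.png',np.hstack([cv2.resize(x,(400,367),interpolation=cv2.INTER_CUBIC) for x in(a,b)]))
```

```text
pos [494.   22.9 215.9] open 29.7 F [ 0.2 -0.3 -0.2] t 10.2
d [-19.76  -0.91  -8.64] turn [ 0.01  0.05 -0.07]
```

View pics/c5.png

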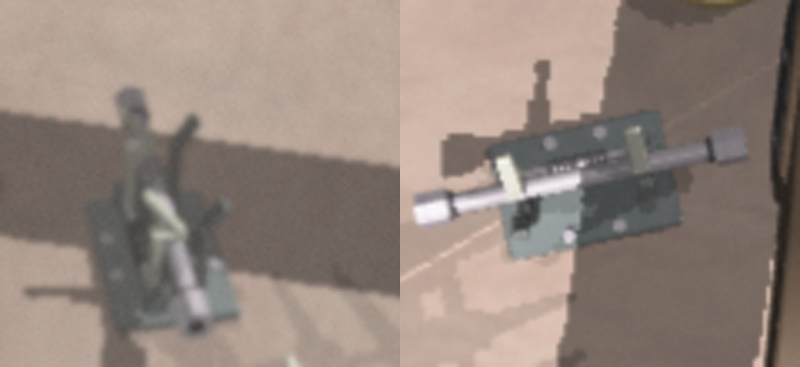

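The rod lies across both forks, with the white arms over it in both views. In the top crop its ends are at (412,211) and (748,143). Now the numeric check.

Run:
```python
from h import *
P=lambda u,v,z: on_plane('top',(u-400+.5)*.3-.5+220,(v+.5)*.3-.5+190,z)
a,b=P(413,211,45),P(747,144,45);C=np.mean([P(*p,8) for p in[(550,143),(600,131),(569,237),(620,225)]],0)
m=(a+b)/2-C;t=np.radians(13.2)
print('len',np.linalg.norm(a-b),'yaw',np.degrees(np.arctan2(*(a-b)[1::-1])),'clip xy',m[0]*np.cos(t)+m[1]*np.sin(t),-m[0]*np.sin(t)+m[1]*np.cos(t))
q=lambda u,v: ((u+.5)*.3-.5+280,(v+.5)*.3-.5+215)
# height of near end (193,326) in side view: ray of side vs top ray of near end a
o1,d1=ray('side',*q(194,324));o2,d2=ray('top',*((413-400+.5)*.3-.5+220,(211+.5)*.3-.5+190))
k=np.linalg.lstsq(np.c_[d1,-d2],o2-o1,rcond=None)[0];print(o1+k[0]*d1,o2+k[1]*d2)
```

```text
len 193.54558062649295 yaw 103.1204239365398 clip xy 0.9888727369437248 -0.30453812974244415
[473.17391298 278.98258429  46.2083646 ] [473.1867856  278.98174185  46.20885746]
```

```bash
python3 -c "
from rig import r
print(r.job_done())"
```

```text
the job is handed in; nothing more can be done
None
```

The long rod is in the grey clip, pressed down past the sprung jaw and released. The arm is clear of it, and the job was handed in at about 10.2 s. No verdict was reported.

Last checks, from one picture of each camera after release:
- **Position:** the rod's middle is about 1 mm across and 0.3 mm along from the clip's centre, and it is in line with the clip's y axis to well under a degree.
- **Height:** the near end is about 46 mm above the bench, measured from both views. The far end's height was not measured.
- **Jaw:** both white arms look closed over the rod. The angle was judged by eye, not measured.
- **Robot:** the contact force reads about zero, with the gripper well clear.

**Disagreements:** just before release the side view put the rod 2–3 mm towards the fixed cheek, so I nudged it about 2 mm back. The top and side views also differed by a few mm on the clip's position, which stayed within tolerance.

**Not checked:** I did not measure the short rod and the tape again afterwards, but the arm's path stayed clear of both.

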